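Load a lug bracket into its sectioning carrier

ROBOT

A 6-joint arm with a two-finger parallel gripper is mounted at the origin on a cart in front of the work surface, level with it; the furniture and walls round the work are solid. World frame = base frame: x ahead of the robot, y to its left, z up, the work surface at z = 0. Lengths are in m, angles in degrees, forces in N, time in s.
With the tool pointing down it reaches from about 0.325 to 0.9 m from the base axis. Payload 6.1 kg.
Tool frame: the origin (TCP) lies at the very end of the fingers, on their centre line; the grasp point (between the pads) lies env.pinch_z behind it (env.pinch_z is the distance from the TCP to the grasp point, in m); z points along the fingers, y is the line along which they close (so a half turn about z gives the same grasp; the last joint's range is limited). The gripper opens to 85 mm and grips with 20 to 120 N. Pads are 22 mm wide; open, the fingers measure 114 mm over their backs; the gripper's body (76 mm by 85 mm) begins 54 mm behind the grasp point. The pads swing forward as they close: fully open they stand 13 mm farther back than shut.
Start: joints at [64.166, 12.628, 87.462, -0, 79.91, -7.225], TCP at [0.199, 0.592, 0.205] pointing down, gripper open.
Joint ranges: [-170.65, 170.65], [-52.31, 119.04], [5.05, 147.46], [-71.25, 251.25], [11.57, 151.72], [-153.62, 153.62]. Speed limits (degrees/s): [147.25, 147.25, 172.46, 180, 180, 180].

INTERFACE

Orientations are given as a 3x3 rotation matrix whose columns are the frame's x, y, z axes.
In Python, from station import env gives the robot as it stands.
- The arm moves only by the tool step_arm, never from a script. Its argument "rows" is text: rows parted by semicolons, each of 4 numbers parted by spaces: the shift along the tool's x, y, z in m, then the turn about the tool's z in degrees. A call has 1 to 8 rows; each row shifts and turns the commanded pose from where the row before left it, along the tool's axes as they then stand; what a row does not reach is not made up. A row lasts 1/8 s, in which the tool goes at most 62.5 mm and 10.7 degrees, less where a joint would pass 70% of its speed; a pose out of reach is approached as far as the arm can. A call with a gripper value outside its range is refused whole. "jaw" is the finger opening in m, from 0 to 0.0854, set as the call begins (left out, the last holds). The fingers move at their own pace and stop on an object; "squeeze" is the grip in N (left out, the last holds). Time passes only in rows, so rows that do not move let the fingers close. It gives the time, the measured TCP pose, the force, the opening and the grip force at its end, in the units of the state.
- env.read_state(): the state, without advancing time (a new reading comes with each control period).
- env.snapshot(name): name is "scene" or "top" or "wrist"; returns a dict with "color" (480x640x3 uint8, blue, green, red), "z_map" (480x640 float32, m along the optical axis (not along the pixel's ray), 0 where there is no reading), "mtx" (3x3 intrinsics, pixels), "k1" (the pictures are not rectified: a ray, as slopes to the right and down, at radius r is drawn at 1 + k1 r^2 times it, then the intrinsics apply), "R" (3x3) and "t" (3): a world point X has camera coordinates R X + t. Camera axes: x right, y down, z forward; pixel columns grow to the right and rows downward; lengths in m; the calibration is good to about 2 mm. A picture is of the moment at which its call begins.
- env.job_done(): hands the job in; it is judged then, once.
The state is a dict: "time": time; "joints": joint angles; "joint_vel": joint speeds; "joint_efforts": joint torques, N m; "tool_pos": TCP position; "tool_rot": TCP orientation; "contact_force": force on the tool from outside, world axes, zero at the start; "moment": the same for the moment, N m; "grip_width": opening from 0.0 (shut) to 1.0 (fully open); "grip_force": force on a finger pad.
Only numpy, scipy, OpenCV 4.12 (cv2) and the standard library are available. Lean on these libraries where they do the work, as an engineer would, in place of code of your own. Each camera call takes 0.05 s, during which the arm holds its last target. There are 200 camera calls.

TASK

Load the carrier for the cut-off saw: swing its clamp strap aside, find which of the two lug brackets (one left-hand, one right-hand) matches the L-shaped nest in the carrier, turn that bracket so that its flange fits, and press it fully home. Then swing the strap back to its stop over the bracket's foot and turn the cam knob clockwise to its stop so that the bracket is clamped. Leave the other bracket where it lies, and do not knock over the loupe.

Things in the scene. Friction and masses are not known exactly. Their poses are not given: they have to be found in the camera images.
- carrier: aluminium block fixed in the basin, 120 (x) x 160 (y) x 22 mm high, with an L-shaped nest cut 10 mm deep in its top. Origin: centre of its underside; z up. Nest outline in its axes, mm: long arm x -39 to -5, y -14 to 64; foot x -5 to 27, y -14 to 14: 1.2 mm clearance a side round the fitting flange, and a 3 mm 45 degree bevel round the mouth. Clamp stud (axis of strap and knob) at x 15, y -50
- nest (a point): point on the nest floor (carrier x -22, y 25, z 12 mm) where the origin of the fitting bracket, bracket_a, must come; that bracket's x axis then points along the carrier's -y and its y axis along the carrier's +x. The point's own axes are the carrier's
- nest_foot (a point): middle of the foot end of the nest, on its floor (carrier x 10, y 0, z 12 mm); point foot_a comes here when the bracket is home
- bracket_a: loose steel bracket, about 0.3 kg: flat L flange 10 mm thick (long arm x -38 to 38, y -16 to 16; foot x 12 to 38, y 16 to 48 mm) with an upright round-topped lug on the long arm: 12 mm thick in y, 34 mm wide in x, top at z 52; pinch it across the 12 mm. Origin: underside, below the middle of the lug; z up. Seen from above with the foot pointing away from you, the foot is at the right end
- foot_a (a point): underside of bracket_a's flange at the middle of its foot (bracket x 25, y 32, z 0 mm)
- bracket_b: the other loose bracket, mirror image of bracket_a (foot at x -38 to -12, y 16 to 48 mm: at the left end when it points away from you). Same origin and sizes. It does not fit the nest
- foot_b (a point): underside of bracket_b's flange at the middle of its foot (bracket x -25, y 32, z 0 mm)
- strap (a joint): angle of the clamp strap about the stud, rad. 0: at its stop, along the carrier's +y over the nest's foot; grows anticlockwise from above, 1.57 along -x, limit 1.7; from 1.1 the nest is free. Strap: reaches 62 mm from the stud, 26 mm wide, 10 thick, top at z 34 mm, underside 1.8 mm over a seated flange: it passes only if the bracket is home. Stays where left, moves with 2 N at its pin
- strap_pin (a point): top centre of the upright steel pin on the strap, 12 mm in diameter, 48 mm from the stud axis, standing from z = 34 to 62 mm above the basin floor; push or pinch it to swing the strap
- knob (a joint): angle of the black cam knob on the stud, rad. 0 loose, grows clockwise seen from above, stop at 1.4 (tight). It lowers the strap by 1.8 mm per rad, so that the strap meets a seated flange at about 1.0 and presses on it from there on. Takes 0.05 to 0.1 Nm, stays where it is left
- knob_grip (a point): on the stud axis, 82 mm above the basin floor, 6 mm below the top of the knob's grip bar. The bar is 40 mm long, 11 mm wide, from z = 62 to 88 mm; at joint 0 it lies along the carrier's x (across the closed strap), at 1.4 nearly along the closed strap
- loupe: bystander: black magnifier loupe, 37 mm wide, 40 mm high, standing in the basin; origin at its underside, z up
- spout_left (a point): lower end of the left tap spout, 22 mm thick, hanging 0.23 m above the basin; from here it rises and arches back to the wall. Fixed; keep gripper and wrist in front of it
- spout_right (a point): the same of the right tap spout. (The white basin floor is the work surface; its rim, 40 mm high, stands at about x 0.34 and 0.66, y -0.36 and 0.36 m)

How it is judged:
By the outcome, as a careful person would: the job done as asked, in the order asked, and still so for the second after the job is handed in, with the robot touching nothing.
It also fails if it takes over 72 s, if anything falls off the work surface, if the arm or the gripper's body presses on something with over 40 N, if the wrist force passes 120 N, or if a joint passes its speed limit or range.

## Working session

There is one attempt and no reset: what is moved stays moved. The work goes in short steps, Python scripts to look and compute and a tool call to move; the robot and the scene stay as the last step left them, time stands still between calls to the robot, and variables do not carry over. Pictures are saved under pics/ and viewed, at most 10 in all, crops included, and the job is handed in when it is done.

Besides the shell and the picture viewer there is one more tool, called after ">>>" by a JSON object that holds its "api" and its "payload", one argument or row to a line. step_arm: Moves the arm, as the interface text tells. Its arguments: {"type":"object","properties":{"rows":{"type":"string"},"jaw":{"type":"number"},"squeeze":{"type":"number"}},"required":["rows"]}

```bash
mkdir -p pics; ls; python3 - <<'E'
from station import env
import cv2,numpy as np
print(env.pinch_z); s=env.read_state(); print(s['tool_rot'],s['time'])
for n in("top","scene"):
    d=env.snapshot(n); cv2.imwrite(f'pics/{n}0.png',d['color']); np.savez(f'{n}0.npz',**d)
    print(n,d['mtx'],d['k1'],d['R'],d['t'])
E
```

```text
pics
0.0187
[[-9.47697954e-01  3.19167394e-01 -8.72870820e-04]
 [ 3.19168465e-01  9.47696445e-01 -1.71441109e-03]
 [ 2.80032453e-04 -1.90333672e-03 -9.99998149e-01]] 0.0
top [[552.12950831   0.         313.94416643]
 [  0.         552.12950831 249.84657039]
 [  0.           0.           1.        ]] -0.1490630267439224 [[ 0.01809322 -0.99944715  0.02789306]
 [-0.99814399 -0.01967802 -0.05763114]
 [ 0.05814816 -0.02679856 -0.99794821]] [-0.07062552  0.48953396  1.37744562]
scene [[611.83916824   0.         322.66621653]
 [  0.         611.83916824 235.54645795]
 [  0.           0.           1.        ]] 0.054251330850499366 [[ 0.65708992 -0.75376553  0.00838862]
 [-0.43306271 -0.38658124 -0.81425526]
 [ 0.61700043  0.53140613 -0.58044638]] [-0.34680507  0.31461202  0.92695397]
```

View pics/top0.png

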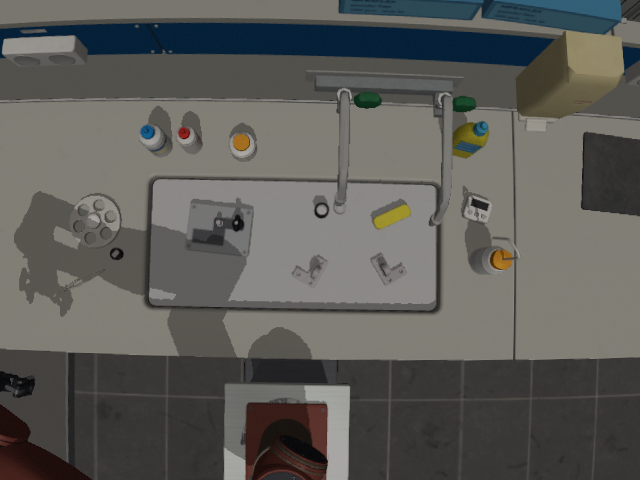

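View pics/scene0.png

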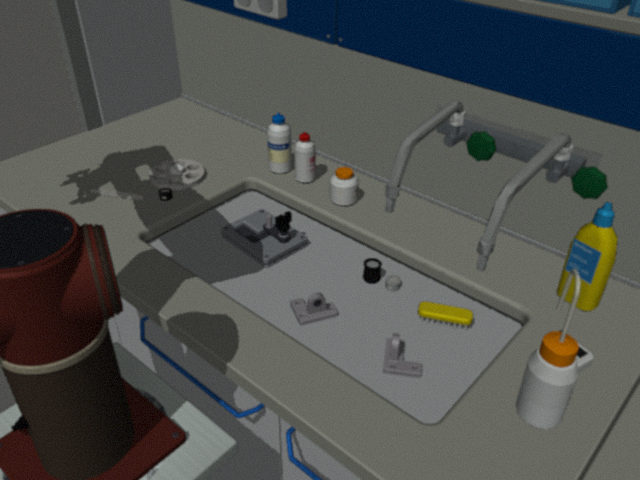

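The top view shows the carrier at about (220,228), with the stud at (237,223) and the strap pin at (219,222). The brackets are at (310,270) and (388,268), the loupe at (322,210). Next I'll make an enlarged crop and the helpers.

```bash
cat > h.py <<'E'
import numpy as np,cv2
def cam(d): return {k:d[k] for k in d} if not isinstance(d,dict) else d
def ray(d,u,v):
    K=d['mtx'];k=float(d['k1']);x=np.array([(u-K[0,2])/K[0,0],(v-K[1,2])/K[1,1]]);p=x.copy()
    for _ in range(20): p=x/(1+k*(p@p))
    R=d['R'];o=-R.T@d['t'];return o,R.T@np.array([p[0],p[1],1.])
def onz(d,u,v,z):
    o,r=ray(d,u,v);return o+r*(z-o[2])/r[2]
def pt(d,u,v,zc): # depth
    o,r=ray(d,u,v);return o+r*zc
def proj(d,X):
    c=d['R']@np.asarray(X,float)+d['t'];p=c[:2]/c[2];p=p*(1+float(d['k1'])*(p@p));K=d['mtx'];return np.array([K[0,0]*p[0]+K[0,2],K[1,1]*p[1]+K[1,2]])
def tri(A,B): # list of (d,u,v)
    M=np.zeros((3,3));b=np.zeros(3);rs=[ray(*A),ray(*B)]
    for o,r in rs:
        r=r/np.linalg.norm(r);P=np.eye(3)-np.outer(r,r);M+=P;b+=P@o
    X=np.linalg.solve(M,b)
    e=[np.linalg.norm(np.cross(X-o,r/np.linalg.norm(r))) for o,r in rs]
    return X,e
E
python3 - <<'E'
from h import *
t=np.load('top0.npz');c=t['color']
a=cv2.resize(c[195:262,180:260],None,fx=5,fy=5,interpolation=2)
b=cv2.resize(c[245:295,285:415],None,fx=5,fy=5,interpolation=2)
im=np.zeros((590,660,3),np.uint8);im[:a.shape[0],:a.shape[1]]=a;im[338:338+b.shape[0],:b.shape[1]]=b
im=np.clip(im*1.6,0,255).astype('uint8');cv2.imwrite('pics/crop0.png',im)
for n,u,v,z in(("stud",237,223,.085),("pin",219,222,.062),("L",310,270,.01),("R",388,268,.01),("loupe",322,210,.04)):
    print(n,onz(t,u,v,z).round(3))
from station import env
w=env.snapshot("wrist");print(w['mtx'],w['k1'],w['R'],w['t']);s=env.read_state();print("cam in tool",(s['tool_rot'].T if hasattr(s['tool_rot'],'T') else np.array(s['tool_rot']).T)@(-w['R'].T@w['t']-s['tool_pos']),(w['R']@np.array(s['tool_rot'])).round(3))
E
```

```text
stud [0.548 0.126 0.085]
pin [0.552 0.173 0.062]
L [ 0.44  -0.052  0.01 ]
R [ 0.449 -0.251  0.01 ]
loupe [ 0.589 -0.079  0.04 ]
[[414.25285471   0.         318.02434092]
 [  0.         414.25285471 237.92980767]
 [  0.           0.           1.        ]] -0.007994453055932613 [[ 0.31824406  0.94800745 -0.00161312]
 [ 0.91094902 -0.30533163  0.27738867]
 [ 0.26247399 -0.08974676 -0.96075643]] [-0.62370569 -0.03693674  0.37804884]
cam in tool [ 0.06992046 -0.00049627 -0.16820868] [[ 0.001  1.     0.   ]
 [-0.961  0.001 -0.278]
 [-0.278  0.     0.961]]
```

View pics/crop0.png

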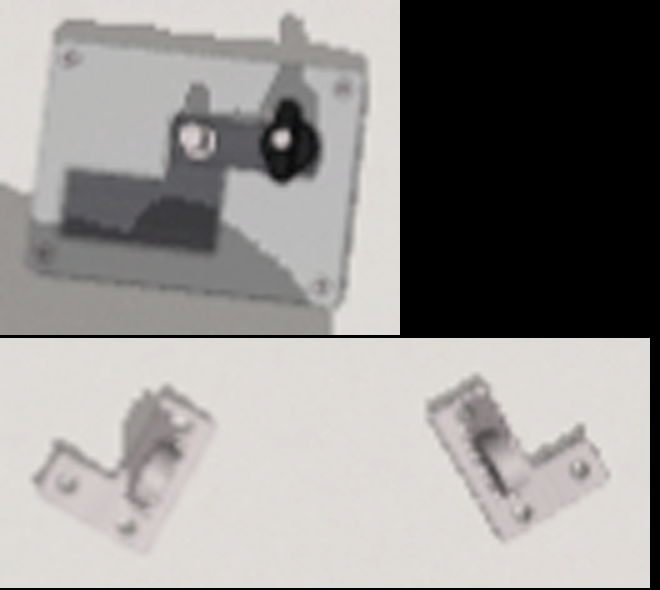

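The left bracket, seen with its foot pointing away, has the foot at its left end, so it is bracket_b. The right one (388,268) is bracket_a. The strap is closed and its pin lies on the +y side of the stud. I'll plan the moves with a small helper and fly the wrist camera over the carrier.

```bash
cat > plan.py <<'E'
import sys,numpy as np
from station import env
def st():
    s=env.read_state();R=np.array(s['tool_rot']);return s,R,np.array(s['tool_pos']),np.degrees(np.arctan2(R[1,1],R[0,1]))
def rows(p,ya,q,yb,n):
    "rows from TCP p, y-angle ya, to q,yb in n rows; per-row world-straight"
    out=[];p=np.array(p,float);q=np.array(q,float);d=(q-p)/n;t=-((yb-ya+180)%360-180)/n
    for i in range(n):
        a=np.radians(ya-t*i);x=np.array([-np.sin(a),np.cos(a)]);y=np.array([np.cos(a),np.sin(a)])
        out.append("%.4f %.4f %.4f %.2f"%(d[:2]@x,d[:2]@y,-d[2],t))
    return "; ".join(out)
if __name__=="__main__":
    s,R,p,a=st();v=list(map(float,sys.argv[1:6]));print("at",p.round(4),round(a,2));print(rows(p,a,v[:3],v[3],int(v[4])))
E
python3 plan.py .52 .21 .25 -5 8
```

```text
at [0.1992 0.5919 0.2042] 71.39
-0.0532 -0.0324 -0.0057 9.55; -0.0579 -0.0232 -0.0057 9.55; -0.0609 -0.0132 -0.0057 9.55; -0.0623 -0.0030 -0.0057 9.55; -0.0619 0.0074 -0.0057 9.55; -0.0598 0.0176 -0.0057 9.55; -0.0561 0.0273 -0.0057 9.55; -0.0508 0.0362 -0.0057 9.55
```

>>> {"api": "step_arm", "payload": {
  "rows": "-0.053 -0.032 -0.006 9.5; -0.058 -0.023 -0.006 9.5; -0.061 -0.013 -0.006 9.5; -0.062 -0.003 -0.006 9.5; -0.062 0.007 -0.006 9.5; -0.06 0.018 -0.006 9.5; -0.056 0.027 -0.006 9.5; -0.051 0.036 -0.006 9.5",
  "jaw": 0.04
}}

```text
time: 1.15
tool_pos: [0.5213, 0.2109, 0.2531]
tool_rot: [[0.086, 0.996, -0.0], [0.996, -0.086, 0.0], [0.0, -0.0, -1.0]]
contact_force: [0.7, 0.8, -1.0]
grip_width: 0.464
grip_force: 0.0
```

```bash
python3 - <<'E'
from h import *
from station import env
from plan import st
s,R,p,a=st();print(s['time'],p.round(4),a)
w=env.snapshot("wrist");np.savez('w1.npz',**w);cv2.imwrite('pics/w1.png',w['color'])
E
```

```text
1.15 [0.5213 0.2109 0.2531] -4.925979103264171
```

View pics/w1.png

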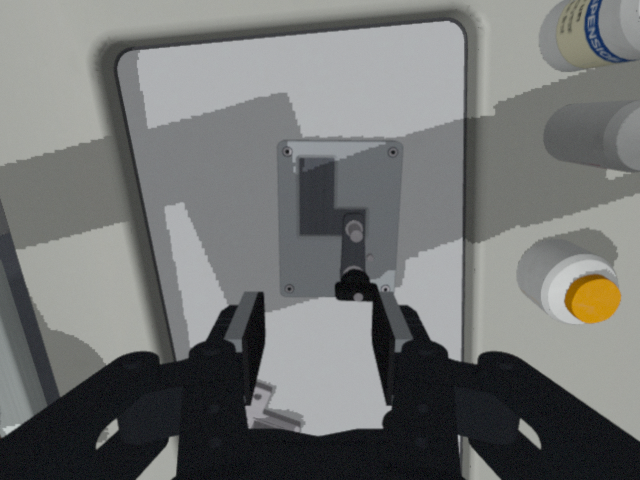

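Wrist view: carrier spans (278,140)–(403,298), with screws near (287,152), (393,152), (289,289) and (386,290). The strap pin top is near (355,230) and the knob near (355,284). Now a refined measurement, with a second wrist position for heights.

>>> {"api": "step_arm", "payload": {
  "rows": "0.02 0.02 0.03 0; 0.02 0.02 0.03 0; 0 0 0 0"
}}

```text
time: 1.58
tool_pos: [0.5618, 0.2493, 0.1886]
tool_rot: [[0.079, 0.997, -0.007], [0.997, -0.079, -0.002], [-0.002, -0.007, -1.0]]
contact_force: [-0.6, 0.2, -0.1]
grip_width: 0.471
grip_force: 0.0
```

```bash
python3 - <<'E'
from h import *
from station import env
from plan import st
s,R,p,a=st();print(s['time'],p.round(4),a)
w=env.snapshot("wrist");np.savez('w2.npz',**w)
A=np.load('w1.npz')
k=[(287,152),(393,152),(289,289),(386,290)]
for u,v in k:
    X=onz(A,u,v,.022);print(X.round(4),proj(w,X).round(1))
a=cv2.resize(A['color'][130:310,265:415],None,fx=2.6,fy=2.6,interpolation=2)
X=onz(A,340,222,.022);c=proj(w,X).astype(int);print(c)
y0=max(c[1]-110,0);x0=max(c[0]-80,0);b=cv2.resize(w['color'][y0:y0+230,x0:x0+200],None,fx=2,fy=2,interpolation=2);print(x0,y0)
im=np.zeros((500,800,3),np.uint8);im[:a.shape[0],:a.shape[1]]=a;im[:b.shape[0],392:392+b.shape[1]]=b
cv2.imwrite('pics/c2.png',np.clip(im*1.7,0,255).astype('uint8'))
E
```

```text
1.575 [0.5618 0.2493 0.1886] -4.557736017156269
[0.4959 0.2525 0.022 ] [238.9 208.4]
[0.596 0.244 0.022] [360.6 209.3]
[0.4832 0.1131 0.022 ] [245.2 357.4]
[0.5838 0.1033 0.022 ] [354.9 359.5]
[301 285]
221 175
```

View pics/c2.png

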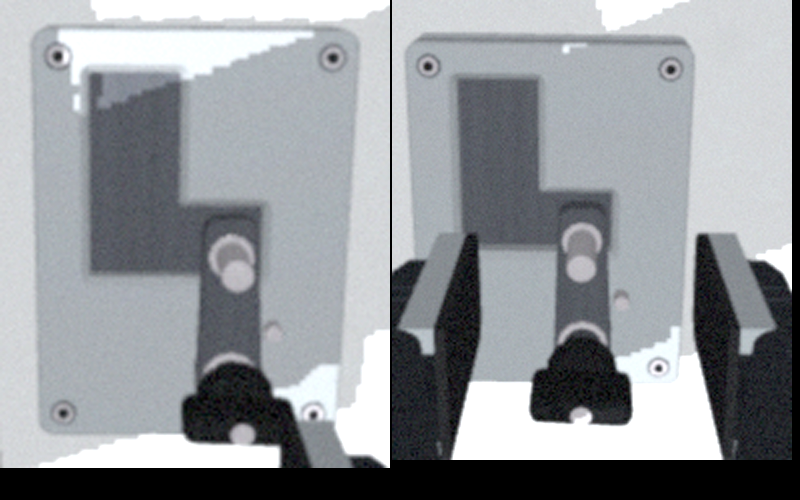

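Both crops show the four screws, the pin top at (238,275)/(581,268) in crop pixels and the stud top dot at (243,434)/(581,415). I'll triangulate these.

```bash
cat > carrier.py <<'E'
from h import *
A=dict(np.load('w1.npz'));B=dict(np.load('w2.npz'))
f1=lambda x,y:(A,x/2.6+265-.3,y/2.6+130-.3)
f2=lambda x,y:(B,(x-392)/2+221-.25,y/2+175-.25)
S=[(f1(58,57),f2(428,66)),(f1(333,58),f2(671,69)),(f1(63,413),None),(f1(313,414),f2(658,368))]
P=[]
for a,b in S:
    xa=onz(*a,.022)
    if b: print("screw",tri(a,b)[0].round(4),xa.round(4),onz(*b,.022).round(4)); P.append((xa+onz(*b,.022))/2)
    else: P.append(xa)
P=np.array(P);c=(P[0]+P[3]+P[1]+P[2])/4
v=(P[0]+P[1]-P[2]-P[3])[:2];u=(P[1]+P[3]-P[0]-P[2])[:2]
th=np.arctan2(u[1],u[0]);th2=np.arctan2(-v[0],v[1])
print("c",c.round(4),np.degrees([th,th2]),np.linalg.norm(u)/2,np.linalg.norm(v)/2)
for n,a,b in(("pin",f1(238,275),f2(581,268)),("studtop",f1(243,434),f2(581,415)),("nest c(-39,64)",f1(90,70),f2(457,78)),("nest(-39,-14)",f1(89,274),f2(461,246)),("nest(27,14)",f1(266,206),f2(613,190))):
    X,e=tri(a,b);ang=(th+th2)/2;Q=np.array([[np.cos(ang),np.sin(ang)],[-np.sin(ang),np.cos(ang)]])
    z=X[2] if n[0]!='n' else .022
    Y=(onz(*a,z)+onz(*b,z))/2
    print(n,X.round(4),np.round(e,4),"carrier mm",(Q@(Y-c)[:2]*1000).round(1))
M=np.array([[np.cos(ang),-np.sin(ang)],[np.sin(ang),np.cos(ang)]])
for n,q in(("stud",(.015,-.05)),("pin0",(.015,-.002)),("nest",(-.022,.025))): print(n,(c[:2]+M@q).round(4))
E
python3 carrier.py
```

```text
screw [0.4959 0.2529 0.0216] [0.496  0.2528 0.022 ] [0.4959 0.2531 0.022 ]
screw [0.5958 0.244  0.0218] [0.5958 0.244  0.022 ] [0.5958 0.2441 0.022 ]
screw [0.5827 0.1053 0.0237] [0.5829 0.1046 0.022 ] [0.5828 0.1042 0.022 ]
c [0.5394 0.1787 0.022 ] [-5.17735006 -5.25657309] 0.10013001827543133 0.14007811648665813
pin [0.5536 0.1763 0.0615] [0. 0.] carrier mm [14.3 -1.1]
studtop [0.55   0.1281 0.0873] [0. 0.] carrier mm [ 15.2 -49.4]
nest c(-39,64) [0.5072 0.2472 0.0221] [0.0001 0.0001] carrier mm [-38.3  65.2]
nest(-39,-14) [0.4985 0.1684 0.0149] [0.0003 0.0003] carrier mm [-39.1 -11.4]
nest(27,14) [0.5687 0.19   0.0155] [0.0006 0.0006] carrier mm [27.6 15.8]
stud [0.5498 0.1276]
pin0 [0.5542 0.1754]
nest [0.5198 0.2056]
```

All measurements agree with the given sizes to about 1 mm: carrier centre (0.5394, 0.1787), yaw −5.2°. Next, pinch the pin.

```bash
python3 plan.py .554 .1757 .09 -5.2 3
```

```text
at [0.5623 0.2492 0.1908] -4.56
-0.0246 -0.0008 0.0336 0.21; -0.0246 -0.0007 0.0336 0.21; -0.0246 -0.0006 0.0336 0.21
```

>>> {"api": "step_arm", "payload": {
  "rows": "-0.0245 -0.001 0.03 0.2; -0.0245 -0.001 0.03 0.2; -0.0245 -0.001 0.03 0.2; 0 0 0 0; 0 0 0.025 0; 0 0 0.0225 0; 0 0 0 0",
  "jaw": 0.04
}}

```text
time: 2.5
tool_pos: [0.554, 0.1769, 0.056]
tool_rot: [[0.09, 0.996, -0.001], [0.996, -0.09, 0.0], [0.0, -0.001, -1.0]]
contact_force: [-0.7, 0.3, -0.4]
grip_width: 0.469
grip_force: 0.0
```

```bash
python3 plan.py .554 .1757 .042 -5.2 1
```

```text
at [0.554  0.1769 0.056 ] -5.17
-0.0012 0.0001 0.0140 0.03
```

>>> {"api": "step_arm", "payload": {
  "rows": "-0.001 0 0.013 0; 0 0 0 0"
}}

```text
time: 2.75
tool_pos: [0.5542, 0.1754, 0.0426]
tool_rot: [[0.091, 0.996, -0.0], [0.996, -0.091, 0.0], [-0.0, -0.0, -1.0]]
contact_force: [-0.1, 1.0, 0.7]
grip_width: 0.471
grip_force: 0.0
```

>>> {"api": "step_arm", "payload": {
  "rows": "0 0 0 0; 0 0 0 0; 0 0 0 0; 0 0 0 0",
  "jaw": 0,
  "squeeze": 25
}}

```text
time: 3.25
tool_pos: [0.5544, 0.1752, 0.0426]
tool_rot: [[0.091, 0.996, 0.0], [0.996, -0.091, 0.0], [0.0, 0.0, -1.0]]
contact_force: [-0.0, 0.1, -0.7]
grip_width: 0.001
grip_force: 0.0
```

```bash
python3 - <<'E'
from plan import *
s,R,p,a=st();print(s['time'],p.round(4),a,s['grip_width'],s['contact_force'],s['joints'])
c=np.array([.5498,.1276]);r=p[:2]-c;print("radius",np.linalg.norm(r),np.degrees(np.arctan2(r[1],r[0])))
# arc 88 deg in 10 rows turning along: constant tool-frame step
th=np.radians(8.8);rr=np.linalg.norm(r)
ph=np.arctan2(r[1],r[0])
for i in range(2):
    d=rr*np.array([np.cos(ph+th)-np.cos(ph),np.sin(ph+th)-np.sin(ph)])
    aa=np.radians(a)+i*th;print(d@[-np.sin(aa),np.cos(aa)],d@[np.cos(aa),np.sin(aa)]);ph+=th
E
```

```text
3.25 [0.5544 0.1752 0.0426] -5.2143880292012925 0.001191889565267177 [-0.03274291  0.0514904  -0.69840811] [ 9.77328022e+00  1.64837548e+01  1.01474062e+02 -1.65213118e-03
  6.20302772e+01  1.49884428e+01]
radius 0.047858523904904623 84.51365742918354
-0.000528613719818087 -0.007324267864753007
-0.0005286137198180842 -0.0073242678647530085
```

The fingers shut fully, so the pin isn't between them. Time to look.

```bash
python3 - <<'E'
from h import *
from station import env
w=env.snapshot("wrist");t=env.snapshot("scene")
im=np.zeros((480,800,3),np.uint8)
im[:, :400]=cv2.resize(w['color'][120:420,190:440],(400,480));im[:,400:]=cv2.resize(t['color'][180:300,210:310],(400,480))
cv2.imwrite('pics/c3.png',np.clip(im*1.6,0,255).astype('uint8'))
E
```

```text
(no output)
```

View pics/c3.png

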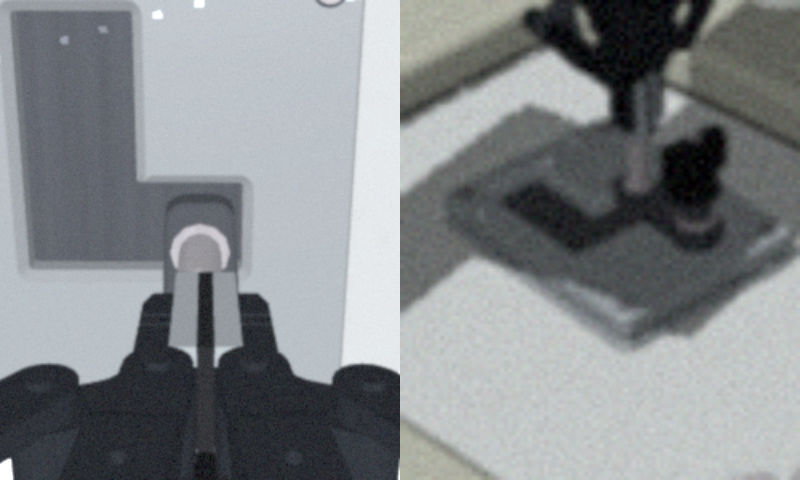

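```bash
python3 - <<'E'
from h import *
from station import env
w=env.snapshot("wrist");t=env.snapshot("scene");s=env.read_state();p=s['tool_pos'];print(p,s['grip_width'])
for n,d,f in(("wrist",w,lambda u,v:((u-190)*1.6,(v-120)*1.6)),("scene",t,lambda u,v:((u-210)*4+400,(v-180)*4))):
    for X in((.5542,.1754,.034),(.5542,.1754,.062),tuple(p)):
        u,v=proj(d,X);print(n,X,f(u,v))
    for u in (range(290,348,3) if n=="wrist" else ()):
      print(u,[tuple(pt(d,u,v,d['z_map'][v,u]).round(3)) for v in (276,288,300,320)])
E
```

```text
[0.55425422 0.1752231  0.04246972] 0.0003726762935980729
wrist (0.5542, 0.1754, 0.034) (np.float64(202.7540735583265), np.float64(251.4751394653161))
wrist (0.5542, 0.1754, 0.062) (np.float64(202.45202687597578), np.float64(293.55185175434855))
wrist (np.float64(0.5542542194484914), np.float64(0.1752231040882265), np.float64(0.04246972222612559)) (np.float64(202.9284436942774), np.float64(263.4683195791485))
290 [(np.float64(0.54), np.float64(0.169), np.float64(0.012)), (np.float64(0.54), np.float64(0.165), np.float64(0.018)), (np.float64(0.539), np.float64(0.16), np.float64(0.022)), (np.float64(0.546), np.float64(0.182), np.float64(0.088))]
293 [(np.float64(0.543), np.float64(0.176), np.float64(0.033)), (np.float64(0.543), np.float64(0.17), np.float64(0.032)), (np.float64(0.542), np.float64(0.165), np.float64(0.033)), (np.float64(0.547), np.float64(0.183), np.float64(0.088))]
296 [(np.float64(0.545), np.float64(0.176), np.float64(0.033)), (np.float64(0.544), np.float64(0.171), np.float64(0.033)), (np.float64(0.543), np.float64(0.164), np.float64(0.033)), (np.float64(0.548), np.float
[... 3763 characters left out ...]
64(0.561), np.float64(0.245), np.float64(0.211)), (np.float64(0.564), np.float64(0.181), np.float64(0.089))]
347 [(np.float64(0.569), np.float64(0.169), np.float64(0.02)), (np.float64(0.568), np.float64(0.163), np.float64(0.02)), (np.float64(0.568), np.float64(0.157), np.float64(0.022)), (np.float64(0.565), np.float64(0.181), np.float64(0.088))]
scene (0.5542, 0.1754, 0.034) (np.float64(641.6978702067659), np.float64(184.0983563779381))
scene (0.5542, 0.1754, 0.062) (np.float64(639.5591265155879), np.float64(141.53407421135125))
scene (np.float64(0.5542542194484914), np.float64(0.1752231040882265), np.float64(0.04246972222612559)) (np.float64(641.357242588414), np.float64(171.4128365413453))
```

The pads show up above the pin, at z ≥ ~0.07, although the reported TCP is at 0.042. I'll find where the fingertips really end.

```bash
python3 - <<'E'
from h import *
from station import env
w=env.snapshot("wrist")
for u in (300,305,314,325,331):
    print(u,[(v,)+tuple((pt(w,u,v,w['z_map'][v,u])*1000).round(0)[1:].astype(int).tolist()) for v in range(284,302,1)])
E
```

```text
300 [(284, 173, 36), (285, 173, 35), (286, 172, 35), (287, 171, 33), (288, 171, 34), (289, 170, 33), (290, 170, 33), (291, 169, 33), (292, 186, 74), (293, 186, 75), (294, 186, 77), (295, 186, 76), (296, 186, 78), (297, 186, 78), (298, 186, 80), (299, 186, 80), (300, 186, 82), (301, 186, 82)]
305 [(284, 181, 54), (285, 180, 54), (286, 181, 56), (287, 180, 56), (288, 180, 57), (289, 181, 59), (290, 186, 73), (291, 186, 74), (292, 186, 75), (293, 186, 76), (294, 186, 76), (295, 186, 77), (296, 186, 79), (297, 186, 79), (298, 186, 79), (299, 186, 81), (300, 187, 83), (301, 186, 83)]
314 [(284, 181, 57), (285, 182, 58), (286, 182, 60), (287, 182, 60), (288, 181, 61), (289, 181, 60), (290, 186, 73), (291, 186, 73), (292, 186, 75), (293, 186, 75), (294, 186, 76), (295, 186, 77), (296, 186, 79), (297, 186, 78), (298, 186, 80), (299, 186, 80), (300, 186, 82), (301, 186, 83)]
325 [(284, 179, 52), (285, 180, 54), (286, 179, 55), (287, 180, 57), (288, 180, 57), (289, 180, 59), (290, 186, 74), (291, 185, 74), (292, 186, 75), (293, 186, 76), (294, 185, 76), (295, 185, 77), (296, 185, 77), (297, 185, 79), (298, 185, 79), (299, 186, 81), (300, 185, 81), (301, 186, 82)]
331 [(284, 172, 35), (285, 172, 35), (286, 171, 35), (287, 169, 32), (288, 169, 34), (289, 169, 34), (290, 186, 73), (291, 186, 75), (292, 185, 75), (293, 186, 77), (294, 186, 77), (295, 185, 77), (296, 185, 78), (297, 185, 79), (298, 185, 80), (299, 186, 82), (300, 186, 82), (301, 186, 83)]
```

The shut fingertips end at z≈0.073 while the reported TCP is at 0.0425, so the fingers are about 30 mm shorter than the reported tool frame. I'll allow for this everywhere by taking real tip z = TCP z + 0.0305. Reopen, lower 29 mm and close.

>>> {"api": "step_arm", "payload": {
  "rows": "0 0 0 0; 0 0 0 0; 0 0 0 0; 0 0 0.015 0; 0 0 0.013 0; 0 0 0 0",
  "jaw": 0.04
}}

```text
time: 4.25
tool_pos: [0.5523, 0.1749, 0.0121]
tool_rot: [[0.091, 0.996, -0.004], [0.996, -0.091, -0.001], [-0.001, -0.004, -1.0]]
contact_force: [0.4, 0.1, -0.6]
grip_width: 0.468
grip_force: 0.0
```

>>> {"api": "step_arm", "payload": {
  "rows": "0 0 0 0; 0 0 0 0; 0 0 0 0; 0 0 0 0",
  "jaw": 0,
  "squeeze": 25
}}

```text
time: 4.75
tool_pos: [0.554, 0.1755, 0.0147]
tool_rot: [[0.091, 0.996, -0.0], [0.996, -0.091, 0.0], [0.0, -0.0, -1.0]]
contact_force: [-2.5, 1.2, 1.4]
grip_width: 0.128
grip_force: 24.9
```

Gripped (11 mm). Now swing the strap 88° anticlockwise.

>>> {"api": "step_arm", "payload": {
  "rows": "-0.0005 -0.0073 0 -8.8; -0.0005 -0.0073 0 -8.8; -0.0005 -0.0073 0 -8.8; -0.0005 -0.0073 0 -8.8; -0.0005 -0.0073 0 -8.8; 0 0 0 0"
}}

```text
time: 5.5
tool_pos: [0.5199, 0.1654, 0.0148]
tool_rot: [[-0.625, 0.78, 0.0], [0.78, 0.625, 0.0], [0.0, 0.001, -1.0]]
contact_force: [-3.2, 1.9, 1.8]
grip_width: 0.123
grip_force: 24.9
```

>>> {"api": "step_arm", "payload": {
  "rows": "-0.0005 -0.0073 0 -8.8; -0.0005 -0.0073 0 -8.8; -0.0005 -0.0073 0 -8.8; -0.0005 -0.0073 0 -8.8; -0.0005 -0.0073 0 -8.8; 0 0 0 0; 0 0 0 0"
}}

```text
time: 6.38
tool_pos: [0.5022, 0.1342, 0.0146]
tool_rot: [[-0.992, 0.13, -0.0], [0.13, 0.992, -0.0], [0.0, -0.0, -1.0]]
contact_force: [-5.1, 0.8, 3.7]
grip_width: 0.128
grip_force: 25.1
```

```bash
python3 plan.py .41 -.2 .2 60 8
```

```text
at [0.5022 0.1342 0.0146] 82.55
0.0060 -0.0429 -0.0232 2.82; 0.0039 -0.0432 -0.0232 2.82; 0.0018 -0.0433 -0.0232 2.82; -0.0004 -0.0433 -0.0232 2.82; -0.0025 -0.0433 -0.0232 2.82; -0.0046 -0.0431 -0.0232 2.82; -0.0067 -0.0428 -0.0232 2.82; -0.0088 -0.0424 -0.0232 2.82
```

Strap is at about 88°. Release, rise, and go to bracket_a.

>>> {"api": "step_arm", "payload": {
  "rows": "0 0 0 0; 0 0 0 0; 0 0 0 0; 0 0 -0.03 0; 0 0 -0.05 0; 0 0 -0.05 0; 0 0 -0.03 0",
  "jaw": 0.045
}}

```text
time: 7.25
tool_pos: [0.5037, 0.1343, 0.1777]
tool_rot: [[-0.992, 0.126, 0.004], [0.126, 0.992, 0.0], [-0.004, 0.001, -1.0]]
contact_force: [1.2, -0.3, -0.0]
grip_width: 0.525
grip_force: 0.0
```

```bash
python3 - <<'E'
from plan import *
s,R,p,a=st();print(p,a)
r=rows(p,a,[.44,-.235,.19],-67,16).split("; ");print("; ".join(r[:8]));print("; ".join(r[8:]))
E
```

```text
[0.50367429 0.13430191 0.1776702 ] 82.76345235842815
0.0010 -0.0234 -0.0008 9.36; -0.0028 -0.0233 -0.0008 9.36; -0.0065 -0.0225 -0.0008 9.36; -0.0101 -0.0211 -0.0008 9.36; -0.0134 -0.0192 -0.0008 9.36; -0.0163 -0.0168 -0.0008 9.36; -0.0189 -0.0139 -0.0008 9.36; -0.0209 -0.0106 -0.0008 9.36
-0.0223 -0.0071 -0.0008 9.36; -0.0232 -0.0034 -0.0008 9.36; -0.0234 0.0004 -0.0008 9.36; -0.0230 0.0042 -0.0008 9.36; -0.0220 0.0079 -0.0008 9.36; -0.0205 0.0114 -0.0008 9.36; -0.0183 0.0146 -0.0008 9.36; -0.0157 0.0174 -0.0008 9.36
```

>>> {"api": "step_arm", "payload": {
  "rows": "0.001 -0.0235 -0.001 9.4; -0.003 -0.0235 -0.001 9.4; -0.0065 -0.0225 -0.001 9.4; -0.01 -0.021 -0.001 9.4; -0.0135 -0.019 -0.001 9.4; -0.0165 -0.017 -0.001 9.4; -0.019 -0.014 -0.001 9.4; -0.021 -0.0105 -0.001 9.4"
}}

```text
time: 8.25
tool_pos: [0.4705, -0.0519, 0.1826]
tool_rot: [[-0.126, 0.992, 0.001], [0.992, 0.126, -0.0], [-0.0, 0.0, -1.0]]
contact_force: [0.1, -0.2, -0.5]
grip_width: 0.526
grip_force: 0.0
```

>>> {"api": "step_arm", "payload": {
  "rows": "-0.0225 -0.007 0 9.4; -0.023 -0.0035 0 9.4; -0.0235 0.0005 0 9.4; -0.023 0.004 0 9.4; -0.022 0.008 0 9.4; -0.0205 0.0115 0 9.4; -0.0185 0.0145 0 9.4; -0.0155 0.0175 0 9.4"
}}

```text
time: 9.25
tool_pos: [0.4372, -0.2365, 0.1825]
tool_rot: [[0.927, 0.375, 0.0], [0.375, -0.927, -0.0], [0.0, 0.0, -1.0]]
contact_force: [-0.0, 0.3, 0.6]
grip_width: 0.525
grip_force: 0.0
```

>>> {"api": "step_arm", "payload": {
  "rows": "0 0 0 0; 0 0 0 0"
}}

```text
time: 9.5
tool_pos: [0.4374, -0.2351, 0.1824]
tool_rot: [[0.924, 0.383, -0.0], [0.383, -0.924, 0.0], [0.0, -0.0, -1.0]]
contact_force: [0.3, 0.4, -0.6]
grip_width: 0.527
grip_force: 0.0
```

```bash
python3 - <<'E'
from h import *
from station import env
from plan import st
s,R,p,a=st();print(s['time'],p.round(4),a)
w=env.snapshot("wrist");np.savez('w3.npz',**w)
cv2.imwrite('pics/w3.png',np.clip(w['color']*1.3,0,255).astype('uint8'))
print(proj(w,(.449,-.251,.01)))
E
```

```text
9.5 [ 0.4374 -0.2351  0.1824] -67.4935937737671
[340.12535908 200.62057501]
```

View pics/w3.png

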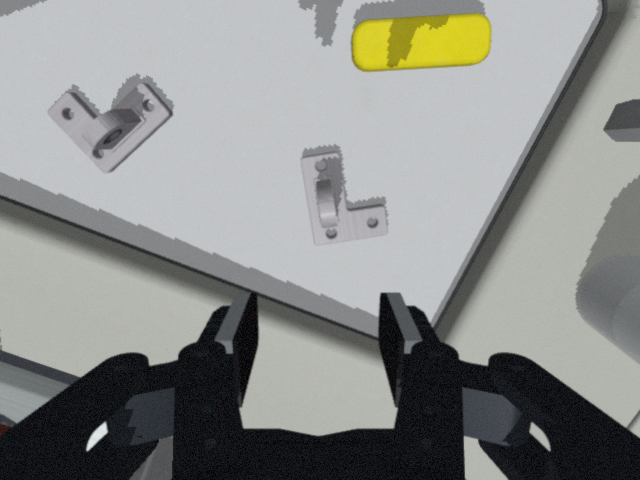

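Bracket_a lies at (301–388, 150–245), the long arm nearly along image columns and the foot to the right at (372,223). I'll segment the flange and lug and fit a rectangle (76×64), then take a second wrist place for heights.

```bash
cat > brk.py <<'E'
from h import *
def pts3(d,u0,u1,v0,v1):
    U,V=np.meshgrid(range(u0,u1),range(v0,v1));P=np.array([pt(d,u,v,d['z_map'][v,u]) for u,v in zip(U.ravel(),V.ravel())]);return P
def bracket(d,u0,u1,v0,v1):
    P=pts3(d,u0,u1,v0,v1)
    F=P[(P[:,2]>.0055)&(P[:,2]<.06)];fl=P[(P[:,2]>.0055)&(P[:,2]<.014)]
    m=np.zeros((400,400),np.uint8);c0=F.mean(0)
    for p in fl: m[tuple(np.clip(((p-c0)[:2]*2000+200).astype(int),0,399))[::-1]]=255
    m=cv2.morphologyEx(m,cv2.MORPH_CLOSE,np.ones((7,7)));
    k=max(cv2.findContours(m,0,1)[0],key=cv2.contourArea)
    (cx,cy),sz,an=cv2.minAreaRect(k);ctr=c0[:2]+(np.array([cx,cy])-200+.5)/2000
    print("flange z",np.median(fl[:,2]),"rect",ctr.round(4),np.round(np.array(sz)/2,1),an)
    return P,F,ctr,an,sz
if __name__=="__main__":
    import sys
    d=dict(np.load('w3.npz'));P,F,ctr,an,sz=bracket(d,285,400,140,255)
    # yaw: x axis approx 203 deg, y approx -67
    yaw=[an+90*k for k in range(-4,5)];yaw=min(yaw,key=lambda t:abs((t-203+180)%360-180));t=np.radians(yaw)
    ex=np.array([np.cos(t),np.sin(t)]);ey=np.array([-ex[1],ex[0]])
    o=ctr-ey*.016;print("yaw x",yaw%360,"origin",o.round(4))
    L=P[(P[:,2]>.025)&(P[:,2]<.06)];q=(L[:,:2]-o)
    print("lug x",np.percentile(q@ex*1000,[2,98]).round(1),"y",np.percentile(q@ey*1000,[2,98]).round(1),"ztop",np.percentile(L[:,2],98))
    for n,b in(("c(-38,-16)",(-.038,-.016)),("c(38,-16)",(.038,-.016)),("c(38,48)",(.038,.048)),("c(-38,16)",(-.038,.016)),("c(12,48)",(.012,.048))):
        print(n,proj(d,np.r_[o+b[0]*ex+b[1]*ey,.010]).round(1))
E
python3 brk.py; python3 plan.py .45 -.25 .14 -67 2
```

```text
flange z 0.0094019369147966 rect [ 0.4536 -0.2537] [76.7 64.2] 31.57419204711914
yaw x 211.57419204711914 origin [ 0.4453 -0.24  ]
lug x [-16.5  13.5] y [-5.7  5.8] ztop 0.0521201812843641
c(-38,-16) [299.7 157.1]
c(38,-16) [314.6 245.6]
c(38,48) [388.6 234.4]
c(-38,16) [338.7 150.8]
c(12,48) [385.1 204.8]
at [ 0.4374 -0.2349  0.1824] -67.48
0.0029 0.0094 0.0212 -0.24; 0.0029 0.0094 0.0212 -0.24
```

The fit matches the picked corners within 2 px: origin (0.4453, −0.2400), x-axis yaw 211.6°, flange z 9.4 mm, lug top 52 mm. Lower over it and check from this second place.

```bash
python3 plan.py .4453 -.24 .09 -58.4 3
```

```text
at [ 0.4374 -0.2349  0.1824] -67.48
0.0018 0.0026 0.0308 -3.03; 0.0016 0.0027 0.0308 -3.03; 0.0015 0.0027 0.0308 -3.03
```

>>> {"api": "step_arm", "payload": {
  "rows": "0.0018 0.0026 0.031 -3; 0.0016 0.0027 0.031 -3; 0.0015 0.0027 0.031 -3; 0 0 0 0; 0 0 0 0"
}}

```text
time: 10.18
tool_pos: [0.4459, -0.2406, 0.0906]
tool_rot: [[0.853, 0.521, 0.001], [0.521, -0.853, -0.001], [0.0, 0.001, -1.0]]
contact_force: [-0.6, -0.5, -0.2]
grip_width: 0.529
grip_force: 0.0
```

```bash
python3 - <<'E'
from h import *
from brk import bracket
from station import env
from plan import *
s,R,p,a=st();print(s['time'],p.round(4),a)
w=env.snapshot("wrist");np.savez('w4.npz',**w)
o=np.array([.4453,-.24]);u,v=proj(w,[*o,.01]).astype(int);print(u,v)
P,F,ctr,an,sz=bracket(w,max(u-110,0),u+130,max(v-110,0),min(v+110,285))
A=dict(np.load('w3.npz'))
# height by two views: dark hole centres on flange (template via local darkest centroid)
def hole(d,X,r):
    u,v=proj(d,X);u0,v0=int(round(u)),int(round(v));g=cv2.cvtColor(d['color'],6)[v0-r:v0+r+1,u0-r:u0+r+1].astype(float);m=np.clip(np.median(g)*.85-g,0,None);Y,X_=np.mgrid[-r:r+1,-r:r+1];return u0+(m*X_).sum()/m.sum(),v0+(m*Y).sum()/m.sum()
for px in((372,223),(331,234)):
    X=onz(A,*px,.01);h1=hole(A,X,6);h2=hole(w,X,8);print(h1,h2,tri((A,*h1),(w,*h2)),onz(w,*h2,.01))
print(rows(p,a,[.4453,-.24,-.0105],-58.4,3))
E
```

```text
10.175 [ 0.4459 -0.2406  0.0906] -58.593748420662635
315 236
flange z 0.009430924269727456 rect [ 0.4556 -0.2521] [71.9 64.1] 32.228759765625
(np.float64(373.36519421172886), np.float64(224.47867479055597)) (np.float64(371.4919047619048), np.float64(275.80622222222223)) (array([ 0.43990246, -0.28653526,  0.00400478]), [np.float64(8.833888888067471e-06), np.float64(8.833888888069944e-06)]) [ 0.44146589 -0.28461015  0.01      ]
(np.float64(331.2532411408816), np.float64(235.6819360414866)) (np.float64(314.66571077427284), np.float64(281.94136925560883)) (array([ 0.4166716 , -0.25691365,  0.00388836]), [np.float64(7.816802578004141e-06), np.float64(7.816802578040411e-06)]) [ 0.41881009 -0.25564983  0.01      ]
-0.0001 -0.0003 0.0337 -0.06; -0.0001 -0.0003 0.0337 -0.06; -0.0001 -0.0003 0.0337 -0.06
```

Second place agrees (the crop cut the long side short; hole centroids triangulate to 4 mm, inside the holes, which fits). Descend and grip.

>>> {"api": "step_arm", "payload": {
  "rows": "0 0 0.033 0; 0 0 0.034 0; 0 0 0.022 0; 0 0 0.0115 0; 0 0 0 0"
}}

```text
time: 10.85
tool_pos: [0.4455, -0.2409, -0.0106]
tool_rot: [[0.854, 0.521, 0.0], [0.521, -0.854, -0.0], [0.0, 0.0, -1.0]]
contact_force: [-0.3, -0.2, 0.5]
grip_width: 0.525
grip_force: 0.0
```

>>> {"api": "step_arm", "payload": {
  "rows": "0 0 0 0; 0 0 0 0; 0 0 0 0; 0 0 0 0",
  "jaw": 0,
  "squeeze": 70
}}

```text
time: 11.35
tool_pos: [0.4461, -0.2413, -0.0097]
tool_rot: [[0.854, 0.521, 0.002], [0.521, -0.854, -0.001], [0.001, 0.002, -1.0]]
contact_force: [-1.1, 1.5, 6.0]
grip_width: 0.13
grip_force: 69.5
```

>>> {"api": "step_arm", "payload": {
  "rows": "0 0 -0.02 0; 0 0 -0.04 0; 0 0 -0.04 0; 0 0 0 0; 0 0 0 0"
}}

```text
time: 11.98
tool_pos: [0.4443, -0.24, 0.0876]
tool_rot: [[0.854, 0.521, -0.002], [0.521, -0.854, 0.001], [-0.001, -0.002, -1.0]]
contact_force: [-0.4, 1.2, -4.3]
grip_width: 0.13
grip_force: 68.9
```

```bash
python3 - <<'E'
from h import *
from station import env
from plan import *
s,R,p,a=st();print(s['time'],p.round(4),a,s['grip_width'],s['contact_force'],s['joints'])
w=env.snapshot("wrist");np.savez('w5.npz',**w);cv2.imwrite('pics/w5.png',np.clip(w['color'][150:480,150:500]*1.6,0,255).astype('uint8'))
E
```

```text
11.975 [ 0.4443 -0.24    0.0876] -58.610310979150306 0.130068409235518 [-0.41757627  1.20298258 -4.29694447] [-3.73356961e+01  3.15306911e+00  1.11295377e+02 -2.14288818e-03
  6.56669177e+01  2.12754591e+01]
```

View pics/w5.png

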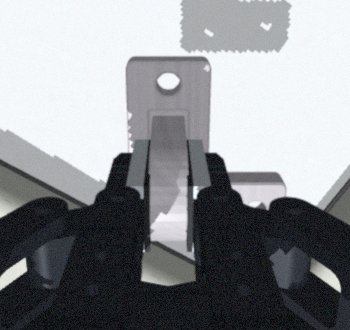

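Bracket is held upright with the flange end visible at crop (126–211, 57). I'll measure its pose in the tool frame.

```bash
cat > held.py <<'E'
from h import *
def held(w,R,p):
    R=np.array(R);U,V=np.meshgrid(range(260,375),range(195,300))
    P=np.array([pt(w,u,v,w['z_map'][v,u]) for u,v in zip(U.ravel(),V.ravel())]);T=(P-p)@R
    z=T[:,2];m=(abs(T[:,1])<.025)&(T[:,0]>.0)&(T[:,0]<.05)
    h=np.histogram(z[m],bins=np.arange(-.06,.1,.002));k=h[1][h[0].argmax()]+.001
    return T,m,k,h
if __name__=="__main__":
    from plan import st
    s,R,p,a=st();w=dict(np.load('w5.npz'))
    T,m,k,h=held(w,R,p);print([(round(float(b)*1000),int(c)) for b,c in zip(h[1],h[0]) if c>40])
    f=m&(T[:,0]>.02)&(abs(T[:,2]-k)<.004);F=T[f];print(k,f.sum())
    A=np.c_[F[:,:2],np.ones(len(F))];c=np.linalg.lstsq(A,F[:,2],rcond=None)[0];print("plane slopes x,y deg",np.degrees(c[:2]),"z0",c[2])
    rim=[]
    for x in np.arange(.022,.038,.002):
        g=F[abs(F[:,0]-x)<.001];rim.append((x,g[:,1].min(),g[:,1].max()))
    rim=np.array(rim);print((rim*1000).round(1));print("yaw",np.degrees(np.polyfit(rim[:,0],(rim[:,1]+rim[:,2])/2,1)))
    g=F[abs(F[:,1])<.012];print("end x",[round(float(F[abs(F[:,1]-y)<.0015][:,0].max()*1000),1) for y in (-.012,-.006,0,.006,.012)])
E
python3 held.py
```

```text
[(-50, 45), (-48, 114), (-46, 108), (-44, 98), (-42, 106), (-40, 147), (-38, 177), (-36, 147), (-34, 161), (-32, 142), (-30, 96), (-28, 79), (-26, 75), (-24, 234), (-22, 2086), (-20, 3220), (-18, 157), (-16, 125), (-14, 111), (-12, 103), (86, 879), (88, 198)]
-0.01899999999999996 3777
plane slopes x,y deg [ 1.97643903 -0.0131206 ] z0 -0.020598328336650294
[[ 22.  -14.4  17.3]
 [ 24.  -14.3  17.2]
 [ 26.  -14.3  17.2]
 [ 28.  -14.6  17.1]
 [ 30.  -14.7  17.5]
 [ 32.  -14.5  17.4]
 [ 34.  -14.4  17.3]
 [ 36.  -14.5  17.2]]
yaw [-0.06707471  0.0822378 ]
end x [38.1, 38.2, 38.1, 38.1, 38.2]
```

```bash
python3 - <<'E'
from station import env
from plan import st
import numpy as np
s,R,p,a=st();w=env.snapshot("wrist");np.savez('w5.npz',**w);print(p.round(4),a)
print((R.T@(-w['R'].T@w['t']-p)).round(4),(w['R']@R).round(3).tolist())
E
python3 held.py
```

```text
[ 0.4438 -0.2397  0.0869] -58.61088839456922
[ 0.0704  0.0007 -0.1683] [[0.001, 1.0, -0.0], [-0.961, 0.001, -0.277], [-0.277, 0.0, 0.961]]
[(-48, 115), (-46, 107), (-44, 98), (-42, 104), (-40, 133), (-38, 171), (-36, 165), (-34, 159), (-32, 134), (-30, 116), (-28, 75), (-26, 70), (-24, 131), (-22, 1044), (-20, 4275), (-18, 240), (-16, 131), (-14, 109), (-12, 111), (84, 41), (86, 916), (88, 133)]
-0.01899999999999996 3707
plane slopes x,y deg [ 1.52894942 -0.10608001] z0 -0.019913253470253287
[[ 22.  -14.8  16.9]
 [ 24.  -14.8  16.8]
 [ 26.  -14.7  16.8]
 [ 28.  -15.1  16.7]
 [ 30.  -14.9  17.1]
 [ 32.  -15.   17.1]
 [ 34.  -14.8  16.8]
 [ 36.  -14.9  16.8]]
yaw [-0.04804839  0.05859291]
end x [38.0, 38.1, 38.1, 38.0, 37.9]
```

The bracket is centred in the grip (within ~0.5 mm, yaw 0, tilt ~1.5°). Carry it to above the nest, in front of the spout.

```bash
python3 - <<'E'
from plan import *
s,R,p,a=st()
print(rows(p,a,[.455,.0,.125],-28,7));print(rows([.455,0,.125],-28,[.5198,.2056,.11],-5.2,7))
from h import *
print(onz(dict(np.load('top0.npz')),340,208,.23))
E
```

```text
0.0192 -0.0284 -0.0055 -4.37; 0.0213 -0.0268 -0.0055 -4.37; 0.0233 -0.0251 -0.0055 -4.37; 0.0251 -0.0233 -0.0055 -4.37; 0.0268 -0.0213 -0.0055 -4.37; 0.0284 -0.0192 -0.0055 -4.37; 0.0298 -0.0170 -0.0055 -4.37
0.0303 -0.0056 0.0021 -3.26; 0.0305 -0.0039 0.0021 -3.26; 0.0307 -0.0021 0.0021 -3.26; 0.0308 -0.0004 0.0021 -3.26; 0.0308 0.0014 0.0021 -3.26; 0.0306 0.0031 0.0021 -3.26; 0.0304 0.0048 0.0021 -3.26
[ 0.56933976 -0.10990962  0.23      ]
```

>>> {"api": "step_arm", "payload": {
  "rows": "0.019 -0.0285 -0.0055 -4.4; 0.0215 -0.027 -0.0055 -4.4; 0.0235 -0.025 -0.0055 -4.4; 0.025 -0.0235 -0.0055 -4.4; 0.027 -0.0215 -0.0055 -4.4; 0.0285 -0.019 -0.0055 -4.4; 0.03 -0.017 -0.0055 -4.4"
}}

```text
time: 12.95
tool_pos: [0.4549, 0.0009, 0.1258]
tool_rot: [[0.464, 0.886, -0.003], [0.886, -0.464, 0.001], [-0.001, -0.003, -1.0]]
contact_force: [0.4, -0.7, -3.6]
grip_width: 0.127
grip_force: 69.1
```

>>> {"api": "step_arm", "payload": {
  "rows": "0.0305 -0.0055 0.002 -3.2; 0.0305 -0.004 0.002 -3.2; 0.0305 -0.002 0.002 -3.2; 0.031 -0.0005 0.002 -3.2; 0.031 0.0015 0.002 -3.2; 0.0305 0.003 0.002 -3.2; 0.0305 0.005 0.002 -3.2; 0 0 0 0"
}}

```text
time: 13.95
tool_pos: [0.5202, 0.2069, 0.1112]
tool_rot: [[0.092, 0.996, -0.003], [0.996, -0.092, -0.0], [-0.001, -0.003, -1.0]]
contact_force: [0.9, -1.3, -3.1]
grip_width: 0.126
grip_force: 69.1
```

>>> {"api": "step_arm", "payload": {
  "rows": "0 0 0 0; 0 0 0 0"
}}

```text
time: 14.2
tool_pos: [0.5207, 0.2046, 0.1128]
tool_rot: [[0.095, 0.995, -0.001], [0.995, -0.095, -0.001], [-0.001, -0.001, -1.0]]
contact_force: [0.2, 0.7, -3.1]
grip_width: 0.127
grip_force: 69.1
```

```bash
python3 plan.py .5198 .2053 .05 -5.2 2
python3 - <<'E'
from station import env
from h import *
w=env.snapshot("wrist");np.savez('w6.npz',**w)
c=np.array([.5394,.1787]);t=np.radians(-5.2);M=np.array([[np.cos(t),-np.sin(t)],[np.sin(t),np.cos(t)]])
for q in((-.039,.064),(-.005,.064),(-.005,.014),(.027,.014)): print(q,proj(w,[*(c+M@q),.022]).round(1))
cv2.imwrite('pics/w6.png',np.clip(cv2.resize(w['color'][130:330,210:430],None,fx=2.5,fy=2.5)*1.6,0,255).astype('uint8'))
E
```

```text
at [0.5207 0.2046 0.1128] -5.48
0.0003 -0.0005 0.0314 -0.14; 0.0003 -0.0005 0.0314 -0.14
(-0.039, 0.064) [288.1 168.6]
(-0.005, 0.064) [342.8 168.4]
(-0.005, 0.014) [341.9 245.4]
(0.027, 0.014) [390.8 245.2]
```

View pics/w6.png

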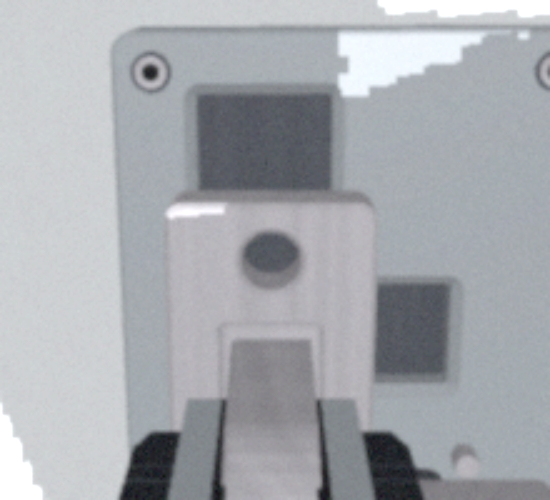

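The bracket end is at crop (167–375, 195), the nest at (190–340, 90) with its foot at (455,280). Lateral error is about 1.2 mm in tool −y. Correct it and lower to just above the mouth.

>>> {"api": "step_arm", "payload": {
  "rows": "0.0006 -0.0012 0.03 -0.2; 0 0 0.03 -0.1; 0 0 0.02 0; 0 0 0.012 0; 0 0 0 0; 0 0 0 0"
}}

```text
time: 15.0
tool_pos: [0.5211, 0.2063, 0.0226]
tool_rot: [[0.089, 0.996, 0.002], [0.996, -0.089, 0.0], [0.001, 0.002, -1.0]]
contact_force: [-0.4, -0.3, -3.4]
grip_width: 0.131
grip_force: 69.1
```

```bash
python3 plan.py .5196 .2055 .002 -5.2 1
```

```text
at [0.5211 0.2063 0.0226] -5.12
-0.0009 -0.0014 0.0206 0.08
```

>>> {"api": "step_arm", "payload": {
  "rows": "0 -0.0006 0.008 0; 0 0 0.004 0; 0 0 0.003 0; 0 0 0 0"
}}

```text
time: 15.5
tool_pos: [0.5193, 0.2062, 0.0061]
tool_rot: [[0.089, 0.996, -0.001], [0.996, -0.089, -0.0], [-0.0, -0.001, -1.0]]
contact_force: [0.2, -0.4, -3.2]
grip_width: 0.132
grip_force: 69.1
```

```bash
python3 - <<'E'
from plan import *
for i in range(3):
    s,R,p,a=st();print(s['time'],p.round(4),round(a,2),np.round(s['contact_force'],1),np.round(s['moment'],2));env.snapshot("wrist")
E
```

```text
15.5 [0.5193 0.2062 0.0061] -5.11 [ 0.2 -0.4 -3.2] [0.05 0.01 0.03]
15.55 [0.5195 0.2063 0.0064] -5.11 [-0.7  0.1 -3.9] [-0.02 -0.04  0.02]
15.6 [0.5196 0.2063 0.0065] -5.11 [ 0.9 -0.2 -4.4] [ 0.02 -0.    0.02]
```

Already 5 mm into the nest with no contact force. Continue down.

>>> {"api": "step_arm", "payload": {
  "rows": "0 0 0.002 0; 0 0 0.0015 0; 0 0 0.0015 0; 0 0 0 0"
}}

```text
time: 16.15
tool_pos: [0.5196, 0.2063, 0.0024]
tool_rot: [[0.089, 0.996, -0.0], [0.996, -0.089, -0.0], [-0.0, -0.0, -1.0]]
contact_force: [-3.5, -2.0, 4.3]
grip_width: 0.13
grip_force: 70.2
```

>>> {"api": "step_arm", "payload": {
  "rows": "0 0 0.001 0; 0 0 0.001 0; 0 0 0 0"
}}

```text
time: 16.52
tool_pos: [0.5196, 0.2063, 0.0023]
tool_rot: [[0.089, 0.996, -0.001], [0.996, -0.089, -0.0], [-0.001, -0.001, -1.0]]
contact_force: [-12.7, -3.4, 21.8]
grip_width: 0.133
grip_force: 73.0
```

Contact at TCP 0.0023 with 22 N down, which is about the expected home height. Release, rise and check the flange height and level.

>>> {"api": "step_arm", "payload": {
  "rows": "0 0 0 0; 0 0 0 0; 0 0 0 0; 0 0 -0.03 0; 0 0 -0.05 0; 0 0 -0.05 0; 0 0 -0.02 0; 0 0 0 0",
  "jaw": 0.045
}}

```text
time: 17.52
tool_pos: [0.5211, 0.2067, 0.1515]
tool_rot: [[0.089, 0.996, 0.004], [0.996, -0.089, 0.001], [0.001, 0.004, -1.0]]
contact_force: [0.0, 0.1, -0.7]
grip_width: 0.525
grip_force: 0.0
```

```bash
cat > seat.py <<'E'
from h import *
from station import env
from plan import st
s,R,p,a=st();print(s['time'],p.round(4),round(a,2))
w=env.snapshot("wrist");np.savez('w7.npz',**w)
c=np.array([.5394,.1787]);t=np.radians(-5.2);M=np.array([[np.cos(t),-np.sin(t)],[np.sin(t),np.cos(t)]])
P=[]
for u in range(230,460):
    for v in range(90,290): P.append(pt(w,u,v,w['z_map'][v,u]))
P=np.array(P);Q=np.c_[(P[:,:2]-c)@M,P[:,2]]*1000
def patch(n,x0,x1,y0,y1):
    m=(Q[:,0]>x0)&(Q[:,0]<x1)&(Q[:,1]>y0)&(Q[:,1]<y1)&(Q[:,2]<32);print(n,m.sum(),"z",np.median(Q[m,2]).round(2) if m.sum() else None)
patch("far end",-34,-10,55,61);patch("near lug +x",-12,-8,0,45);patch("near lug -x",-36,-32,0,45);patch("foot",0,23,-10,10);patch("low end",-34,-10,-11,3);patch("carrier",0,40,25,70);patch("carrier-x",-56,-45,-10,60)
E
python3 seat.py; python3 plan.py .5028 .134 .10 82.5 1
```

```text
17.525 [0.5211 0.2067 0.1515] -5.11
far end 261 z 21.33
near lug +x 311 z 21.48
near lug -x 323 z 21.51
foot 762 z 21.24
low end 478 z 21.14
carrier 3383 z 21.46
carrier-x 1375 z 21.4
at [0.5198 0.2064 0.1495] -5.11
-0.0736 -0.0105 0.0495 -87.61
```

The flange top is flush with the carrier everywhere (21.1–21.5 against 21.4 mm), so the bracket is home. Go back to the pin.

```bash
python3 - <<'E'
from plan import *
s,R,p,a=st();r=rows(p,a,[.5022,.1338,.085],82.6,9).split("; ");print("; ".join(r[:8]));print(r[8])
E
```

```text
-0.0082 -0.0012 0.0072 -9.75; -0.0079 -0.0026 0.0072 -9.75; -0.0073 -0.0039 0.0072 -9.75; -0.0066 -0.0051 0.0072 -9.75; -0.0056 -0.0061 0.0072 -9.75; -0.0045 -0.0070 0.0072 -9.75; -0.0032 -0.0076 0.0072 -9.75; -0.0019 -0.0081 0.0072 -9.75
-0.0005 -0.0083 0.0072 -9.75
```

>>> {"api": "step_arm", "payload": {
  "rows": "-0.008 -0.001 0.007 -9.75; -0.008 -0.0025 0.007 -9.75; -0.0075 -0.004 0.007 -9.75; -0.0065 -0.005 0.007 -9.75; -0.0055 -0.006 0.007 -9.75; -0.0045 -0.007 0.007 -9.75; -0.003 -0.0075 0.007 -9.75; -0.002 -0.008 0.007 -9.75",
  "jaw": 0.04
}}

```text
time: 18.58
tool_pos: [0.5025, 0.1417, 0.0907]
tool_rot: [[-0.957, 0.289, -0.004], [0.289, 0.957, -0.0], [0.004, -0.002, -1.0]]
contact_force: [-1.2, 0.2, 0.2]
grip_width: 0.471
grip_force: 0.0
```

>>> {"api": "step_arm", "payload": {
  "rows": "-0.0005 -0.0085 0.007 -9.75; 0 0 0 0; 0 0 0 0"
}}

```text
time: 18.95
tool_pos: [0.5017, 0.134, 0.0856]
tool_rot: [[-0.991, 0.131, -0.002], [0.131, 0.991, -0.0], [0.002, -0.0, -1.0]]
contact_force: [0.3, 0.2, -0.6]
grip_width: 0.464
grip_force: 0.0
```

```bash
python3 plan.py .5022 .1338 .0145 82.6 3; python3 - <<'E'
from h import *
from station import env
w=env.snapshot("wrist");P=np.array([pt(w,u,v,w['z_map'][v,u]) for u in range(240,400) for v in range(120,300)])
m=(P[:,2]>.056)&(P[:,2]<.066)&(np.hypot(P[:,0]-.5022,P[:,1]-.1338)<.02);Q=P[m];print(m.sum(),Q.mean(0),Q.min(0),Q.max(0))
E
```

```text
at [0.5017 0.134  0.0856] 82.44
-0.0002 -0.0000 0.0237 -0.05; -0.0002 -0.0000 0.0237 -0.05; -0.0002 -0.0000 0.0237 -0.05
468 [0.50074779 0.1340432  0.06066115] [0.49551691 0.12796576 0.05605658] [0.50702947 0.13966168 0.06312404]
```

The pin is right where expected. Lower, grip.

>>> {"api": "step_arm", "payload": {
  "rows": "0 0 0.03 0; 0 0 0.025 0; 0 0 0.016 0; 0 0 0 0"
}}

```text
time: 19.5
tool_pos: [0.5013, 0.1339, 0.0144]
tool_rot: [[-0.992, 0.129, -0.003], [0.129, 0.992, -0.0], [0.002, -0.001, -1.0]]
contact_force: [0.7, 0.1, 0.2]
grip_width: 0.465
grip_force: 0.0
```

>>> {"api": "step_arm", "payload": {
  "rows": "0 0 0 0; 0 0 0 0; 0 0 0 0; 0 0 0 0",
  "jaw": 0,
  "squeeze": 25
}}

```text
time: 20.0
tool_pos: [0.5032, 0.134, 0.0164]
tool_rot: [[-0.992, 0.128, 0.002], [0.128, 0.992, 0.0], [-0.002, 0.0, -1.0]]
contact_force: [0.5, 0.7, 3.3]
grip_width: 0.123
grip_force: 24.8
```

```bash
python3 - <<'E'
from plan import *
s,R,p,a=st();c=np.array([.5498,.1276]);r=p[:2]-c;ph=np.arctan2(r[1],r[0]);print(p.round(4),a,np.linalg.norm(r),np.degrees(ph)-84.8)
th=-np.radians(8.8);d=.048*np.array([np.cos(ph+th)-np.cos(ph),np.sin(ph+th)-np.sin(ph)]);aa=np.radians(a);print(d@[-np.sin(aa),np.cos(aa)],d@[np.cos(aa),np.sin(aa)])
E
```

```text
[0.5032 0.134  0.0164] 82.63467344213805 0.04702833216027932 87.38189592014793
-0.0006230497266431735 0.0073386257114268095
```

>>> {"api": "step_arm", "payload": {
  "rows": "-0.0006 0.0073 0 8.8; -0.0006 0.0073 0 8.8; -0.0006 0.0073 0 8.8; -0.0006 0.0073 0 8.8; -0.0006 0.0073 0 8.8; 0 0 0 0"
}}

```text
time: 20.75
tool_pos: [0.5207, 0.1651, 0.0162]
tool_rot: [[-0.625, 0.78, 0.001], [0.78, 0.625, 0.0], [-0.001, 0.001, -1.0]]
contact_force: [-0.0, -1.6, 5.6]
grip_width: 0.126
grip_force: 25.0
```

>>> {"api": "step_arm", "payload": {
  "rows": "-0.0006 0.0073 0 8.8; -0.0006 0.0073 0 8.8; -0.0006 0.0073 0 8.8; -0.0006 0.0073 0 8.8; 0 0 0 0"
}}

```text
time: 21.38
tool_pos: [0.5474, 0.1749, 0.0161]
tool_rot: [[-0.061, 0.998, 0.0], [0.998, 0.061, -0.0], [-0.0, 0.0, -1.0]]
contact_force: [-1.5, -1.6, 6.5]
grip_width: 0.124
grip_force: 25.1
```

```bash
python3 - <<'E'
from plan import *
s,R,p,a=st();c=np.array([.5498,.1276]);r=p[:2]-c;ph=np.arctan2(r[1],r[0]);print(p.round(4),a,np.linalg.norm(r),np.degrees(ph)-84.8,s['contact_force'])
E
```

```text
[0.5474 0.1749 0.0161] 3.5145804576886253 0.047362542008723106 8.103374719358726 [-1.51921846 -1.58143173  6.49781832]
```

8° remain to the stop. Push on until the stop force shows.

>>> {"api": "step_arm", "payload": {
  "rows": "-0.0004 0.0055 0 6; 0 0.0025 0 2.5; 0 0.001 0 0; 0 0 0 0"
}}

```text
time: 21.88
tool_pos: [0.5542, 0.1748, 0.0157]
tool_rot: [[0.085, 0.996, -0.004], [0.996, -0.085, -0.0], [-0.0, -0.004, -1.0]]
contact_force: [-7.2, -0.4, 9.5]
grip_width: 0.13
grip_force: 25.5
```

```bash
python3 - <<'E'
from plan import *
s,R,p,a=st();c=np.array([.5498,.1276]);r=p[:2]-c;ph=np.arctan2(r[1],r[0]);print(p.round(4),a,np.linalg.norm(r),np.degrees(ph)-84.8,s['contact_force'])
E
```

```text
[0.5542 0.1748 0.0157] -4.876712699870537 0.04744289379799207 -0.09463187201826884 [-7.15828517 -0.37745075  9.4854618 ]
```

At the stop (−0.1°, 7 N reaction). Nudge 1 mm, then release, rise and go to the knob.

>>> {"api": "step_arm", "payload": {
  "rows": "0 0.001 0 0; 0 0 0 0"
}}

```text
time: 22.12
tool_pos: [0.5544, 0.1749, 0.0156]
tool_rot: [[0.085, 0.996, -0.005], [0.996, -0.085, -0.0], [-0.001, -0.005, -1.0]]
contact_force: [-9.5, 0.0, 11.6]
grip_width: 0.124
grip_force: 25.6
```

>>> {"api": "step_arm", "payload": {
  "rows": "0 0 0 0; 0 0 0 0; 0 0 0 0; 0 0 -0.03 0; 0 0 -0.05 0; 0 0 -0.04 0; 0 0 0 0",
  "jaw": 0.036
}}

```text
time: 23.0
tool_pos: [0.5602, 0.1753, 0.14]
tool_rot: [[0.088, 0.996, 0.008], [0.996, -0.088, 0.001], [0.002, 0.008, -1.0]]
contact_force: [0.2, -0.4, 0.4]
grip_width: 0.414
grip_force: 0.0
```

```bash
python3 - <<'E'
from h import *
from plan import *
s,R,p,a=st();print(p.round(4),a);r=rows(p,a,[.5498,.1276,.1],84.8,9).split("; ");print("; ".join(r[:8]));print(r[8])
w=env.snapshot("wrist");P=np.array([pt(w,u,v,w['z_map'][v,u]) for u in range(240,400) for v in range(120,300)])
c=np.array([.5394,.1787]);t=np.radians(-5.2);M=np.array([[np.cos(t),-np.sin(t)],[np.sin(t),np.cos(t)]])
q=(P[:,:2]-c)@M*1000
for n,lo,hi in(("pin",.058,.066),("knobtop",.083,.092),("strap",.030,.038)):
    m=(P[:,2]>lo)&(P[:,2]<hi)&(abs(q[:,0]-15)<25)&(q[:,1]<30);print(n,m.sum(),np.median(q[m],0),q[m].min(0),q[m].max(0)) if m.any() else print(n,0)
E
```

```text
[0.5602 0.1753 0.14  ] -5.031045147460988
-0.0054 -0.0007 0.0044 -9.98; -0.0052 -0.0016 0.0044 -9.98; -0.0048 -0.0025 0.0044 -9.98; -0.0043 -0.0033 0.0044 -9.98; -0.0037 -0.0040 0.0044 -9.98; -0.0029 -0.0046 0.0044 -9.98; -0.0021 -0.0050 0.0044 -9.98; -0.0012 -0.0053 0.0044 -9.98
-0.0003 -0.0054 0.0044 -9.98
pin 699 [ 15.28336884 -37.37958157] [  1.9727033  -45.33690504] [28.21614531  4.50195422]
knobtop 0
strap 2141 [ 15.45575005 -21.48663211] [  3.13224284 -50.75740158] [34.58798336 12.62772261]
```

The strap is centred on carrier x 15.5 with its tip at y 12.6, so it is closed. On to the knob.

>>> {"api": "step_arm", "payload": {
  "rows": "-0.0055 -0.0005 0.004 -10; -0.005 -0.0015 0.004 -10; -0.005 -0.0025 0.004 -10; -0.0045 -0.0035 0.004 -10; -0.0035 -0.004 0.004 -10; -0.003 -0.0045 0.004 -10; -0.002 -0.005 0.004 -10; -0.001 -0.0055 0.004 -10"
}}

```text
time: 24.05
tool_pos: [0.5461, 0.1318, 0.1011]
tool_rot: [[-0.967, 0.254, -0.003], [0.254, 0.967, -0.0], [0.003, -0.001, -1.0]]
contact_force: [0.2, 0.1, -0.4]
grip_width: 0.42
grip_force: 0.0
```

>>> {"api": "step_arm", "payload": {
  "rows": "-0.0005 -0.0055 0.004 -10; 0 0 0 0; 0 0 0 0"
}}

```text
time: 24.42
tool_pos: [0.546, 0.1267, 0.0986]
tool_rot: [[-0.996, 0.092, -0.001], [0.092, 0.996, -0.0], [0.001, -0.0, -1.0]]
contact_force: [0.2, -0.0, 0.4]
grip_width: 0.416
grip_force: 0.0
```

```bash
python3 plan.py .5498 .1276 .0365 84.8 3; python3 - <<'E'
from h import *
from station import env
w=env.snapshot("wrist");P=np.array([pt(w,u,v,w['z_map'][v,u]) for u in range(230,410) for v in range(120,330)])
m=(P[:,2]>.083)&(P[:,2]<.092)&(np.hypot(P[:,0]-.5498,P[:,1]-.1276)<.03);Q=P[m]
print(m.sum(),Q.mean(0),cv2.minAreaRect((Q[:,:2]*1000).astype(np.float32)),Q[:,2].max())
E
```

```text
at [0.546  0.1267 0.0986] 84.75
-0.0012 0.0004 0.0207 -0.02; -0.0012 0.0004 0.0207 -0.02; -0.0012 0.0004 0.0207 -0.02
1745 [0.5476209  0.12827501 0.08664931] ((548.6690673828125, 128.19577026367188), (10.97193717956543, 38.89478302001953), 82.86151885986328) 0.08946013908927672
```

The knob bar shows as 39×11 mm, centred at (0.549, 0.128), top 88 mm. Lower and grip across it.

>>> {"api": "step_arm", "payload": {
  "rows": "-0.0033 0.001 0.02 0; 0 0 0.022 0; 0 0 0.015 0; 0 0 0.005 0; 0 0 0 0; 0 0 0 0"
}}

```text
time: 25.22
tool_pos: [0.5508, 0.1275, 0.0383]
tool_rot: [[-0.996, 0.088, 0.002], [0.088, 0.996, 0.0], [-0.002, 0.0, -1.0]]
contact_force: [0.4, -0.5, -0.6]
grip_width: 0.419
grip_force: 0.0
```

>>> {"api": "step_arm", "payload": {
  "rows": "0 0 0 0; 0 0 0 0; 0 0 0 0; 0 0 0 0",
  "jaw": 0,
  "squeeze": 40
}}

```text
time: 25.72
tool_pos: [0.5505, 0.1282, 0.0384]
tool_rot: [[-0.996, 0.088, 0.001], [0.088, 0.996, 0.001], [-0.001, 0.001, -1.0]]
contact_force: [-2.1, 4.7, 6.1]
grip_width: 0.117
grip_force: 43.8
```

>>> {"api": "step_arm", "payload": {
  "rows": "0 0 0 10; 0 0 0 10; 0 0 0 10; 0 0 0 10; 0 0 0 10; 0 0 0 10; 0 0 0 10; 0 0 0 0"
}}

```text
time: 26.72
tool_pos: [0.5495, 0.1271, 0.0383]
tool_rot: [[-0.256, 0.967, -0.001], [0.967, 0.256, -0.001], [-0.0, -0.001, -1.0]]
contact_force: [-5.1, 0.8, 9.9]
grip_width: 0.12
grip_force: 44.4
```

>>> {"api": "step_arm", "payload": {
  "rows": "0 0 0 8; 0 0 0 4; 0 0 0 0; 0 0 0 0"
}}

```text
time: 27.22
tool_pos: [0.5493, 0.1271, 0.0384]
tool_rot: [[-0.054, 0.999, -0.001], [0.999, 0.054, -0.001], [-0.001, -0.002, -1.0]]
contact_force: [-6.2, 1.0, 10.0]
grip_width: 0.116
grip_force: 48.4
```

```bash
python3 - <<'E'
from plan import *
s,R,p,a=st();print(s['time'],p.round(4),a,84.8-a,np.round(s['contact_force'],1),np.round(s['moment'],2))
E
```

```text
27.225 [0.5493 0.1271 0.0384] 3.0837247442557194 81.71627525574428 [-6.2  1.  10. ] [0.22 1.06 0.95]
```

The tool has turned 81.7° with a 0.95 Nm reaction, so the knob is at its stop. Release, rise and verify.

>>> {"api": "step_arm", "payload": {
  "rows": "0 0 0 -1; 0 0 0 0; 0 0 0 0; 0 0 0 0; 0 0 -0.03 0; 0 0 -0.05 0; 0 0 -0.04 0; 0 0 0 0",
  "jaw": 0.036
}}

```text
time: 28.22
tool_pos: [0.553, 0.1277, 0.162]
tool_rot: [[-0.069, 0.998, 0.008], [0.998, 0.069, 0.001], [0.0, 0.008, -1.0]]
contact_force: [0.1, -0.3, 0.2]
grip_width: 0.425
grip_force: 0.0
```

>>> {"api": "step_arm", "payload": {
  "rows": "0.035 0 -0.02 0; 0.035 0 -0.02 0; 0 0 0 0; 0 0 0 0"
}}

```text
time: 28.72
tool_pos: [0.5444, 0.1968, 0.1959]
tool_rot: [[-0.069, 0.998, -0.002], [0.998, 0.069, -0.001], [-0.001, -0.002, -1.0]]
contact_force: [0.2, -0.4, -0.7]
grip_width: 0.424
grip_force: 0.0
```

```bash
python3 - <<'E'
from h import *
from station import env
from plan import st
s,R,p,a=st();print(s['time'],p.round(4),a,np.round(s['contact_force'],1))
w=env.snapshot("wrist");P=np.array([pt(w,u,v,w['z_map'][v,u]) for u in range(230,430) for v in range(90,330)])
c=np.array([.5394,.1787]);t=np.radians(-5.2);M=np.array([[np.cos(t),-np.sin(t)],[np.sin(t),np.cos(t)]])
Q=np.c_[(P[:,:2]-c)@M*1000,P[:,2]*1000]
m=(Q[:,2]>82)&(Q[:,2]<92)&(np.hypot(Q[:,0]-15,Q[:,1]+50)<30);print("bar",m.sum(),cv2.minAreaRect(Q[m,:2].astype(np.float32)))
m=(Q[:,2]>27)&(Q[:,2]<38)&(abs(Q[:,0]-15)<25)&(Q[:,1]>-30)&(Q[:,1]<20);print("strap",m.sum(),np.percentile(Q[m],[1,50,99],0).round(1).tolist())
for n,x0,x1,y0,y1 in(("far",-34,-10,48,61),("low",-34,-10,-11,3),("carrier",5,40,25,70)):
    m=(Q[:,0]>x0)&(Q[:,0]<x1)&(Q[:,1]>y0)&(Q[:,1]<y1)&(Q[:,2]<30);print(n,np.median(Q[m,2]))
tp=env.snapshot("top");im=np.zeros((480,800,3),np.uint8);im[:,:400]=cv2.resize(w['color'][60:360,200:450],(400,480));im[:240,400:]=cv2.resize(tp['color'][180:300,170:430],(400,240))
cv2.imwrite('pics/fin.png',np.clip(im*1.6,0,255).astype('uint8'))
E
```

```text
28.725 [0.5444 0.1968 0.1959] 3.9668370372239554 [ 0.2 -0.4 -0.7]
bar 628 ((14.827081680297852, -46.156410217285156), (10.549769401550293, 34.08175277709961), 9.047837257385254)
strap 996 [[4.2, -29.6, 28.1], [14.0, -12.2, 30.8], [26.2, 12.5, 36.0]]
far 21.11921856925092
low 21.138534117528806
carrier 21.443220910595862
```

View pics/fin.png

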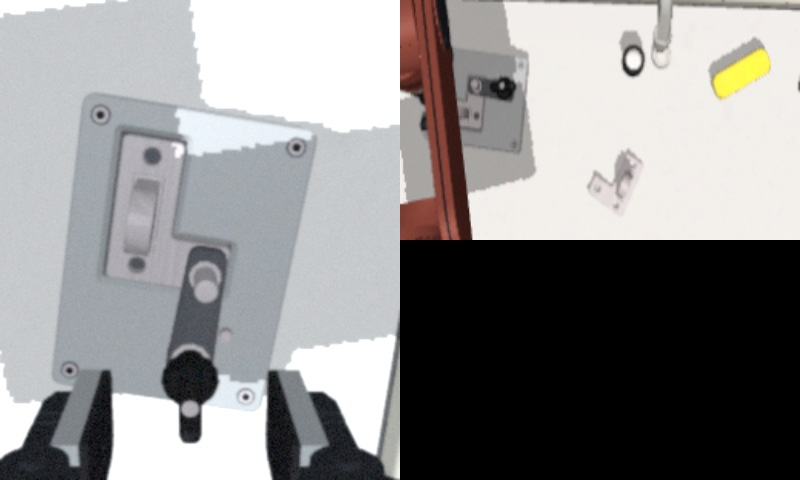

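The final view shows the bracket seated, the strap over its foot, and the bar at about 81° (stop 80.2°). The strap has lowered to 31 mm, and the loupe and bracket_b are untouched.

```bash
python3 -c "
from station import env
print(env.job_done())"
```

```text
the job is handed in; nothing more can be done
None
```

I seated bracket_a fully home in the nest, swung the strap back to its stop and turned the cam knob to its stop. Bracket_b and the loupe are untouched, and I handed the job in after about 29 s of robot time.

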